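Set out the shading row of blue paints, dark to light

ROBOT

A 6-joint arm with a two-finger parallel gripper is mounted at the origin on the work surface. World frame = base frame: x ahead of the robot, y to its left, z up, the work surface at z = 0. Lengths are in m, angles in degrees, forces in N, time in s.
With the tool pointing down it reaches from about 0.4 to 0.825 m from the base axis. Payload 7 kg.
Tool frame: the origin (TCP) lies midway between the tips of the shut fingers; the grasp point (between the pads) lies 19 mm behind it; z points along the fingers, y is the line along which they close (so a half turn about z gives the same grasp; the last joint's range is limited). The gripper opens to 88 mm and grips with 3 to 60 N. Pads are 19 mm wide; open, the fingers measure 130 mm over their backs; the gripper's body (78 mm by 193 mm) begins 47 mm behind the grasp point.
Start: joints at [-56.488, 20.546, 0.682, 0, -70.136, -16.507], TCP at [0.197, -0.645, 0.227] pointing down, gripper open.
Joint ranges: [-176.03, 176.03], [-82.01, 121.73], [-58.28, 71.71], [-173.87, 95.51], [-174.79, -0.11], [-173.66, 173.66]. Speed limits (degrees/s): [136.94, 136.94, 172.46, 180, 180, 180].

INTERFACE

Orientations are given as [roll, pitch, yaw] about the fixed x, y, z axes, in that order (R = Rz(yaw) Ry(pitch) Rx(roll)).
In Python, from plant import ctrl gives the robot as it stands.
- The arm moves only by the tool arm_command, never from a script. Its argument "steps" is a list of rows, each an object with "translation": the shift along the tool's x, y, z in mm, a list of three; "rotation": the turn, a rotation vector about the tool's x, y, z in units of 5 degrees (1.0 is 5 degrees), a list of three; "claw": the finger opening in mm, from 0 to 87.6. In form: [{"translation": [x, y, z], "rotation": [rx, ry, rz], "claw": claw}, ...]. A call has 1 to 5 rows; each row is the pose to reach, as a shift and turn from the pose commanded when the call began, along the tool's axes at that moment; what a row does not reach only later rows make up. A row lasts 1/10 s, in which the tool goes at most 50 mm and 8.59 degrees, less where a joint would pass 70% of its speed; a pose out of reach is approached as far as the arm can. A call with a gripper value outside its range is refused whole. The fingers move at their own pace and stop on an object; the grip force is fixed at half the most. Time passes only in rows, so rows that repeat a pose let the fingers close. It gives the time, the measured TCP pose, the force, the opening and the grip force at its end, in the units of the state.
- ctrl.get_obs(): the state, without advancing time (a new reading comes with each control period).
- ctrl.snapshot(name): name is "side" or "top"; returns (picture, depth): 480x640x3 uint8, red, green, blue; 480x640 float32, m along the optical axis (not along the pixel's ray), 0 where there is no reading.
- ctrl.calibration(name): a dict with "vertical_fov" (degrees; the focal length in pixels is half the picture's height over the tangent of half this angle, whatever the lens; pixels are square), "cx", "cy" (the principal point, pixels), "rvec" (rotation vector, rad) and "tvec" (3), from world to camera coordinates, as OpenCV has them. Camera axes: x right, y down, z forward; pixel columns grow to the right and rows downward; lengths in m; the calibration is good to about 2 mm. A picture is of the moment at which its call begins. calibration takes no time and is no camera call.
- ctrl.close_job(): hands the job in; it is judged then, once.
The state is a dict: "clock": time; "joint_pos": joint angles; "qvel": joint speeds; "tau": joint torques, N m; "tool_pos": TCP position; "orientation": TCP orientation; "force": force on the tool from outside, world axes, zero at the start; "moment": the same for the moment, N m; "opening": finger opening in m; "gripper_force": force on a finger pad.
Only numpy, scipy, OpenCV 4.12 (cv2) and the standard library are available. Lean on these libraries where they do the work, as an engineer would, in place of code of your own. Each camera call takes 0.05 s, during which the arm holds its last target. There are 200 camera calls.

TASK

Set out the blues for shading: the black and the white jar already stand in the two end bays of the plywood tray, so fill the four empty bays between them with the four blue jars, one to a bay, running in even order from the darkest blue next to the black to the lightest next to the white. Each jar must end standing upright on the floor of its bay, set down rather than dropped. Leave the black and the white in their bays, and the red and the ochre jar where they stand on the desk.

Things in the scene. Friction and masses are not known exactly. Their poses are not given: they have to be found in the camera images.
- jar_navy: Loose round screw-cap paint jar with cap and body of one colour and a thin white label band: 38 mm in diameter, 60 mm tall (body to 42 mm, neck 33 mm wide, cap of 38 mm diameter from 46 to 60 mm), about 70 g. Origin at the centre of its underside, z up along its axis, any yaw. Colour: deep navy blue, the darkest of the four blues. Starts standing on the desk.
- jar_royal: Loose round screw-cap paint jar with cap and body of one colour and a thin white label band: 38 mm in diameter, 60 mm tall (body to 42 mm, neck 33 mm wide, cap of 38 mm diameter from 46 to 60 mm), about 70 g. Origin at the centre of its underside, z up along its axis, any yaw. Colour: strong royal blue, the second darkest of the four blues. Starts standing on the desk.
- jar_sky: Loose round screw-cap paint jar with cap and body of one colour and a thin white label band: 38 mm in diameter, 60 mm tall (body to 42 mm, neck 33 mm wide, cap of 38 mm diameter from 46 to 60 mm), about 70 g. Origin at the centre of its underside, z up along its axis, any yaw. Colour: medium sky blue, the second lightest of the four blues. Starts standing on the desk.
- jar_pale: Loose round screw-cap paint jar with cap and body of one colour and a thin white label band: 38 mm in diameter, 60 mm tall (body to 42 mm, neck 33 mm wide, cap of 38 mm diameter from 46 to 60 mm), about 70 g. Origin at the centre of its underside, z up along its axis, any yaw. Colour: pale ice blue, the lightest of the four blues. Starts standing on the desk.
- jar_black: Loose round screw-cap paint jar with cap and body of one colour and a thin white label band: 38 mm in diameter, 60 mm tall (body to 42 mm, neck 33 mm wide, cap of 38 mm diameter from 46 to 60 mm), about 70 g. Origin at the centre of its underside, z up along its axis, any yaw. Colour: black. Starts standing in one of the two end bays of the tray, already in its place.
- jar_white: Loose round screw-cap paint jar with cap and body of one colour and a thin white label band: 38 mm in diameter, 60 mm tall (body to 42 mm, neck 33 mm wide, cap of 38 mm diameter from 46 to 60 mm), about 70 g. Origin at the centre of its underside, z up along its axis, any yaw. Colour: white. Starts standing in the other end bay of the tray, already in its place.
- jar_red: Loose round screw-cap paint jar with cap and body of one colour and a thin white label band: 38 mm in diameter, 60 mm tall (body to 42 mm, neck 33 mm wide, cap of 38 mm diameter from 46 to 60 mm), about 70 g. Origin at the centre of its underside, z up along its axis, any yaw. Colour: red. Stands on the desk among the blues; not part of the job.
- jar_ochre: Loose round screw-cap paint jar with cap and body of one colour and a thin white label band: 38 mm in diameter, 60 mm tall (body to 42 mm, neck 33 mm wide, cap of 38 mm diameter from 46 to 60 mm), about 70 g. Origin at the centre of its underside, z up along its axis, any yaw. Colour: yellow ochre. Stands on the desk among the blues; not part of the job.
- jar_tray: Fixed plywood tray, 381 mm long (its y) by 66 mm deep (its x, away from the robot at yaw 0); walls and dividers 18 mm high, 3 mm thick; floor 6 mm above the desk. Six bays in a row, 60 mm square inside, centred at y = +-31.5, +-94.5, +-157.5 mm, x = 0. Black and white jars stand in the outermost two, either way round; the four inner are empty. Origin: centre of underside, z up.
Not all that is in view belongs to the job. There is more than one size of the jar_red; the job needs the middle-sized.

How it is judged (in metres and radians):
At the end, for the whole second after the job is handed in: From the black end to the white end the bays hold black, navy, royal, sky, pale, white; each jar within 15 mm of its bay centre along and across, on the bay floor (4 mm), upright (0.1 rad), released, at rest. Red and ochre jars upright, within 20 mm of their starts (((y of jar_black in the frame of jar_tray between -0.1725 and -0.1425 m and y of jar_navy in the frame of jar_tray between -0.1095 and -0.0795 m and y of jar_royal in the frame of jar_tray between -0.0465 and -0.0165 m and y of jar_sky in the frame of jar_tray between 0.0165 and 0.0465 m and y of jar_pale in the frame of jar_tray between 0.0795 and 0.1095 m and y of jar_white in the frame of jar_tray between 0.1425 and 0.1725 m) or (y of jar_white in the frame of jar_tray between -0.1725 and -0.1425 m and y of jar_pale in the frame of jar_tray between -0.1095 and -0.0795 m and y of jar_sky in the frame of jar_tray between -0.0465 and -0.0165 m and y of jar_royal in the frame of jar_tray between 0.0165 and 0.0465 m and y of jar_navy in the frame of jar_tray between 0.0795 and 0.1095 m and y of jar_black in the frame of jar_tray between 0.1425 and 0.1725 m)) and x of jar_black in the frame of jar_tray between -0.015 and 0.015 m and z of each of jar_black, jar_navy, jar_royal, jar_sky, jar_pale, jar_white in the frame of jar_tray below 0.01 m and angle between each of jar_black, jar_navy, jar_royal, jar_sky, jar_pale, jar_white, jar_red, jar_ochre's own z axis and vertical below 0.1 rad and linear speed of each of jar_black, jar_navy, jar_royal, jar_sky, jar_pale, jar_white below 0.02 m/s and angular speed of each of jar_black, jar_navy, jar_royal, jar_sky, jar_pale, jar_white below 0.3 rad/s and x of jar_navy in the frame of jar_tray between -0.015 and 0.015 m and x of jar_royal in the frame of jar_tray between -0.015 and 0.015 m and x of jar_sky in the frame of jar_tray between -0.015 and 0.015 m and x of jar_pale in the frame of jar_tray between -0.015 and 0.015 m and x of jar_white in the frame of jar_tray between -0.015 and 0.015 m and distance of each of jar_red, jar_ochre from where it was at the start of the episode below 0.02 m); the robot touches nothing.
It fails at once if the red or the ochre jar is shifted more than 20 mm, lifted or tipped (distance of any of jar_red, jar_ochre from where it was at the start of the episode above 0.02 m or angle between any of jar_red, jar_ochre's own z axis and vertical above 0.4 rad).
It fails at once if the black or the white jar is taken out of its end bay or tipped (distance of any of jar_black, jar_white from where it was at the start of the episode above 0.03 m or angle between any of jar_black, jar_white's own z axis and vertical above 0.4 rad).
It fails at once if a blue jar is dropped from more than about 30 mm (untouched by the fingers and faster than 0.8 m/s) ((contact force between jar_navy and the fingers below 0.05 N and linear speed of jar_navy above 0.8 m/s) or (contact force between jar_royal and the fingers below 0.05 N and linear speed of jar_royal above 0.8 m/s) or (contact force between jar_sky and the fingers below 0.05 N and linear speed of jar_sky above 0.8 m/s) or (contact force between jar_pale and the fingers below 0.05 N and linear speed of jar_pale above 0.8 m/s)).
It also fails if it takes over 93 s, if anything falls off the work surface, if the arm or the gripper's body presses on something with over 40 N, if the wrist force passes 120 N, or if a joint passes its speed limit or range.

## Working session

There is one attempt and no reset: what is moved stays moved. The work goes in short steps, Python scripts to look and compute and a tool call to move; the robot and the scene stay as the last step left them, time stands still between calls to the robot, and variables do not carry over. Pictures are saved under pics/ and viewed, at most 14 in all, crops included, and the job is handed in when it is done.

Besides the shell and the picture viewer there is one more tool, called after "Emit:" by a JSON object that holds its "method" and its "body", one argument or row to a line. arm_command: Moves the arm, as the interface text tells. Its arguments: {"type":"object","properties":{"steps":{"type":"array"}},"required":["steps"]}

```bash
mkdir -p pics && ls
python3 - <<'E'
from plant import ctrl
import cv2, json
o=ctrl.get_obs(); print(o)
for n in ("top","side"):
    p,d=ctrl.snapshot(n); cv2.imwrite(f"pics/{n}0.png",p[:,:,::-1]); print(n,ctrl.calibration(n), d.min(), d.max())
E
```

```text
pics
{'clock': 0.0, 'joint_pos': array([-5.64864169e+01,  2.05936670e+01,  6.32790857e-01, -1.92601270e-02,
       -7.01353341e+01, -1.65063087e+01]), 'qvel': array([ 0.03636076, -0.0639169 , -0.01007215,  0.07862584, -0.08101976,
       -0.01927661]), 'tau': array([ 1.10818610e-04, -5.82724214e+01,  2.93062305e+01,  6.99745148e+00,
        7.05741797e-03, -1.54878280e-04]), 'tool_pos': array([ 0.19725015, -0.64502155,  0.22559273]), 'orientation': array([ 1.79902610e+02, -9.97859007e-03, -1.62999277e+02]), 'force': array([ 0.41987016,  0.05936852, -0.21381934]), 'moment': array([ 0.04056896, -0.03788475, -0.00456019]), 'gripper_force': 0.0, 'opening': 0.08741643197027661}
top {'vertical_fov': 42.05424324205108, 'cx': 318.604797423943, 'cy': 232.06021406601434, 'rvec': array([ 2.19566955, -2.16186243,  0.12459648]), 'tvec': array([-0.0441441 ,  0.57474876,  1.06645739])} 0.0 1.9767818
side {'vertical_fov': 44.96354402441051, 'cx': 326.11468678872063, 'cy': 246.1573802818079, 'rvec': array([ 0.67629995, -2.69148643,  1.03337632]), 'tvec': array([0.46295575, 0.25092327, 1.00254321])} 0.0 2.998807
```

View pics/top0.png

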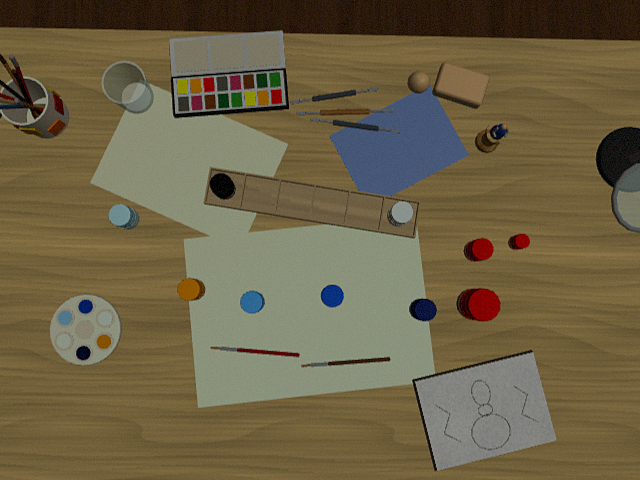

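View pics/side0.png

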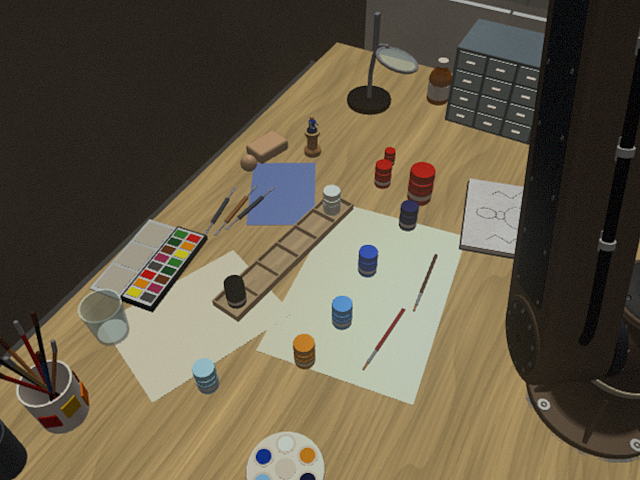

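The top view shows black at (222,185) and white at (402,212) in the tray. The blues are navy (424,310), royal (332,296), sky (252,302) and pale (123,216). Ochre is at (190,289) and the middle red at (480,249). The side view agrees with this, so next I measure positions.

```bash
cat > h.py <<'E'
import numpy as np, cv2
from plant import ctrl
def cam(n):
    c=ctrl.calibration(n); f=240/np.tan(np.radians(c["vertical_fov"]/2))
    return c,f,cv2.Rodrigues(c["rvec"])[0],np.asarray(c["tvec"])
def cloud(n,d):
    c,f,R,t=cam(n); v,u=np.mgrid[:480,:640]
    P=np.dstack([(u-c["cx"])/f*d,(v-c["cy"])/f*d,d])
    return (P-t)@R
def ray(n,uv,z):
    c,f,R,t=cam(n); r=np.array([(uv[0]-c["cx"])/f,(uv[1]-c["cy"])/f,1])@R; o=-t@R
    return o+r*(z-o[2])/r[2]
def proj(n,X):
    c,f,R,t=cam(n); p=R@X+t; return p[0]/p[2]*f+c["cx"],p[1]/p[2]*f+c["cy"]
JT=dict(black=(222,185),white=(402,212),navy=(424,310),royal=(332,296),sky=(252,302),pale=(123,216),ochre=(190,289),red=(480,249))
def captop(n,d,W,uv,z,r=0.03):
    """centre of the cap top near pixel uv: blob of cloud points within 8 mm of height z"""
    X=ray(n,uv,z); m=(np.abs(W[...,2]-z)<.008)&(np.hypot(W[...,0]-X[0],W[...,1]-X[1])<r)&(d>0)
    m=m.astype(np.uint8); k,l,s,c=cv2.connectedComponentsWithStats(m); i=1+np.argmax(s[1:,4])
    (u,v),rad=cv2.minEnclosingCircle(np.argwhere(l==i)[:,::-1].astype(np.float32)); 
    return c[i],ray(n,c[i],z),ray(n,(u,v),z),s[i,4],np.median(W[l==i][:,2])
E
python3 - <<'E'
from h import *
np.set_printoptions(precision=4,suppress=True)
p,d=ctrl.snapshot("top"); W=cloud("top",d)
for k,uv in JT.items():
    z=.066 if k in("black","white") else .06
    c,a,b,n,h=captop("top",d,W,uv,z); print(k,c,a[:2],b[:2],n,round(h,4), "side px",np.round(proj("side",a)))
# tray rim
A,B=ray("top",JT["black"],.0)[:2],ray("top",JT["white"],.0)[:2]
m=(W[...,2]>.011)&(W[...,2]<.026)&(d>0); m=m.astype(np.uint8); roi=np.zeros_like(m); cv2.line(roi,JT["black"],JT["white"],1,60); m&=roi
m[:]=cv2.morphologyEx(m,cv2.MORPH_CLOSE,np.ones((3,3)))
k,l,s,c=cv2.connectedComponentsWithStats(m); i=1+np.argmax(s[1:,4])
pts=W[l==i][:,:2]; print(len(pts),cv2.minAreaRect((pts*1000).astype(np.float32)))
V=p[...,::-1].copy(); V[m>0]=(0,0,255); cv2.imwrite("pics/m1.png",cv2.resize(V[140:260,180:440],None,fx=3,fy=3))
E
```

```text
black [220.3858 184.297 ] [0.6506 0.1337] [0.6505 0.1335] 394 0.066 side px [233. 282.]
white [401.4401 212.3438] [ 0.6077 -0.1752] [ 0.6074 -0.1753] 384 0.0662 side px [331. 190.]
navy [424.7136 310.0642] [ 0.443  -0.2157] [ 0.4427 -0.2156] 405 0.0599 side px [409. 206.]
royal [332.0619 295.9742] [ 0.4643 -0.059 ] [ 0.4643 -0.0589] 388 0.0603 side px [368. 251.]
sky [250.8506 302.3139] [0.4517 0.0775] [0.4521 0.0774] 395 0.0599 side px [342. 303.]
pale [119.558  215.2815] [0.5954 0.3037] [0.595  0.3037] 405 0.0602 side px [203. 367.]
ochre [188.4568 289.4148] [0.4718 0.1828] [0.4716 0.1825] 405 0.0602 side px [303. 342.]
red [481.6276 249.1327] [ 0.5475 -0.3133] [ 0.5476 -0.3128] 392 0.0602 side px [383. 164.]
1515 ((567.0740356445312, -13.405715942382812), (381.2480163574219, 194.4561004638672), 81.72846984863281)
```

View pics/m1.png

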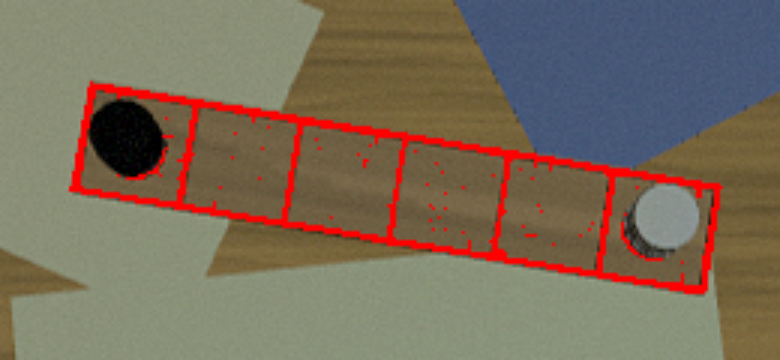

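The rim mask follows the tray well. The cap centres sit at the right heights and reproject correctly onto the side view. Next I compute the bay centres and the first move.

```bash
cat >> h.py <<'E'
def go(target,yaw=None):
    """print tool-axis shift (mm) and z-turn (5 deg units) from the measured pose to the target"""
    from scipy.spatial.transform import Rotation as Ro
    o=ctrl.get_obs(); R=Ro.from_euler("xyz",o["orientation"],degrees=True)
    t=R.inv().apply(np.asarray(target)-o["tool_pos"])*1000
    s=""
    if yaw is not None: s=np.round((R.inv()*Ro.from_euler("xyz",[180,0,yaw],degrees=True)).as_rotvec(degrees=True)/5,2)
    print("clock",round(o["clock"],2),"at",np.round(o["tool_pos"],4),np.round(o["orientation"],1),"shift",np.round(t,1),"turn",s,"open",round(o["opening"]*1000,1),"gf",round(o["gripper_force"],1))
E
python3 - <<'E'
from h import *
p,d=ctrl.snapshot("top"); W=cloud("top",d)
m=(np.abs(W[...,2]-.018)<.003)&(d>0)
roi=np.zeros(m.shape,np.uint8); cv2.line(roi,JT["black"],JT["white"],1,60); m=(m&(roi>0)).astype(np.uint8)
k,l,s,c=cv2.connectedComponentsWithStats(m); i=1+np.argmax(s[1:,4])
r=cv2.minAreaRect((W[l==i][:,:2]*1000).astype(np.float32)); print(r)
C=np.array(r[0])/1000; b=cv2.boxPoints(r)/1000
e=[b[1]-b[0],b[2]-b[1]]; e=max(e,key=np.linalg.norm); e/=np.linalg.norm(e); e*=np.sign(e[1])
print("tray yaw",np.degrees(np.arctan2(-e[0],e[1])))
for k,y in dict(black=.1575,navy=.0945,royal=.0315,sky=-.0315,pale=-.0945,white=-.1575).items(): print(k,np.round(C+e*y,4))
for k in("large red",):
    c=captop("top",d,W,(480,305),.09,.05); print(c)
go([.443,-.216,.18],-98)
E
```

```text
((643.2577514648438, 67.9405746459961), (198.4747772216797, 66.87439727783203), 81.27242279052734)
tray yaw -8.727564
black [0.6672 0.2236]
navy [0.6576 0.1613]
royal [0.648  0.0991]
sky [0.6385 0.0368]
pale [ 0.6289 -0.0255]
white [ 0.6194 -0.0877]
(array([483.47601918, 304.88489209]), array([ 0.45349763, -0.30699228,  0.09      ]), array([ 0.45303279, -0.30665984,  0.09      ]), np.int32(834), np.float64(0.08638731564038285))
clock 0.2 at [ 0.1973 -0.6452  0.226 ] [ 179.9   -0.  -163. ] shift [-360.5  338.6   46.3] turn [ 1.0e-02  1.0e-02 -1.3e+01] open 87.3 gf 0.0
```

The rim component split in two, so I'll redo the fit with a dilated label mask. Meanwhile I start the arm toward navy.

Run:
```python
from h import *
p,d=ctrl.snapshot("top"); W=cloud("top",d)
m=(np.abs(W[...,2]-.018)<.004)&(d>0)
roi=np.zeros(m.shape,np.uint8); cv2.line(roi,JT["black"],JT["white"],1,60); m=(m&(roi>0)).astype(np.uint8)
k,l,s,c=cv2.connectedComponentsWithStats(cv2.dilate(m,np.ones((3,3)))); i=1+np.argmax(s[1:,4])
r=cv2.minAreaRect((W[(l==i)&(m>0)][:,:2]*1000).astype(np.float32)); print(r)
C=np.array(r[0])/1000; b=cv2.boxPoints(r)/1000
e=[b[1]-b[0],b[2]-b[1]]; e=max(e,key=np.linalg.norm); e/=np.linalg.norm(e); e*=np.sign(e[1])
print("tray yaw",np.degrees(np.arctan2(-e[0],e[1])))
for k,y in dict(black=.1575,navy=.0945,royal=.0315,sky=-.0315,pale=-.0945,white=-.1575).items(): print(k,np.round(C+e*y,4))
```

```text
((629.66357421875, -22.624832153320312), (381.8843688964844, 67.135009765625), 81.55455017089844)
tray yaw -8.44544
black [0.6528 0.1332]
navy [0.6435 0.0709]
royal [0.6343 0.0085]
sky [ 0.625  -0.0538]
pale [ 0.6158 -0.1161]
white [ 0.6065 -0.1784]
```

Emit:
{"method": "arm_command", "body": {
  "steps": [
    {"translation": [-40, 38, 0], "rotation": [0, 0, -1.6], "claw": 75},
    {"translation": [-80, 75, 0], "rotation": [0, 0, -3.2], "claw": 75},
    {"translation": [-120, 113, 0], "rotation": [0, 0, -4.8], "claw": 75},
    {"translation": [-160, 150, 0], "rotation": [0, 0, -6.4], "claw": 75},
    {"translation": [-200, 188, 0], "rotation": [0, 0, -8], "claw": 75}
  ]
}}

```text
clock: 0.75
tool_pos: [0.3221, -0.4268, 0.2266]
orientation: [-180.0, -0.0, -122.7]
force: [2.2, 0.4, 0.6]
opening: 0.0753
gripper_force: 0.0
```

Tray found: the fit is 382 x 67 mm against the stated 381 x 66 mm, with yaw -8.4°. The measured black and white jars both sit in their end bays.

```bash
python3 -c "
from h import *
go([.443,-.216,.14],-98.4)"
```

```text
clock 0.75 at [ 0.3221 -0.4268  0.2266] [-180.    -0.  -122.7] shift [-242.7   12.1   86.6] turn [-0.   -0.   -4.86] open 75.3 gf 0.0
```

Emit:
{"method": "arm_command", "body": {
  "steps": [
    {"translation": [-45, 3, 15], "rotation": [0, 0, -1.6], "claw": 75},
    {"translation": [-90, 6, 30], "rotation": [0, 0, -3.2], "claw": 75},
    {"translation": [-135, 8, 50], "rotation": [0, 0, -4.9], "claw": 75},
    {"translation": [-180, 10, 68], "rotation": [0, 0, -4.9], "claw": 75},
    {"translation": [-220, 12, 86], "rotation": [0, 0, -4.9], "claw": 75}
  ]
}}

```text
clock: 1.25
tool_pos: [0.4321, -0.2355, 0.1403]
orientation: [-179.9, 0.0, -98.4]
force: [0.9, -0.2, -0.1]
opening: 0.0751
gripper_force: 0.0
```

Emit:
{"method": "arm_command", "body": {
  "steps": [
    {"translation": [0, 0, 0], "rotation": [0, 0, 0], "claw": 75},
    {"translation": [0, 0, 0], "rotation": [0, 0, 0], "claw": 75},
    {"translation": [0, 0, 0], "rotation": [0, 0, 0], "claw": 75}
  ]
}}

```text
clock: 1.55
tool_pos: [0.4313, -0.2379, 0.141]
orientation: [-180.0, -0.0, -98.5]
force: [-0.7, -0.5, 0.3]
opening: 0.0751
gripper_force: 0.0
```

```bash
python3 -c "
from h import *
go([.443,-.216,.025],-98.4)"
```

```text
clock 1.55 at [ 0.4313 -0.2379  0.141 ] [-180.    -0.   -98.5] shift [-23.4  -8.3 116. ] turn [-0.01 -0.   -0.02] open 75.1 gf 0.0
```

Emit:
{"method": "arm_command", "body": {
  "steps": [
    {"translation": [-23, -8, 30], "rotation": [0, 0, 0], "claw": 75},
    {"translation": [-23, -8, 60], "rotation": [0, 0, 0], "claw": 75},
    {"translation": [-23, -8, 90], "rotation": [0, 0, 0], "claw": 75},
    {"translation": [-23, -8, 116], "rotation": [0, 0, 0], "claw": 75},
    {"translation": [-23, -8, 116], "rotation": [0, 0, 0], "claw": 75}
  ]
}}

```text
clock: 2.05
tool_pos: [0.44, -0.2167, 0.0222]
orientation: [179.7, -0.0, -98.6]
force: [-0.8, -0.6, 0.3]
opening: 0.0749
gripper_force: 0.0
```

Emit:
{"method": "arm_command", "body": {
  "steps": [
    {"translation": [0, 0, 0], "rotation": [0, 0, 0], "claw": 30},
    {"translation": [0, 0, 0], "rotation": [0, 0, 0], "claw": 30},
    {"translation": [0, 0, 0], "rotation": [0, 0, 0], "claw": 30},
    {"translation": [0, 0, 0], "rotation": [0, 0, 0], "claw": 30},
    {"translation": [0, 0, 0], "rotation": [0, 0, 0], "claw": 30}
  ]
}}

```text
clock: 2.55
tool_pos: [0.443, -0.2159, 0.0253]
orientation: [-179.9, 0.0, -98.5]
force: [-0.7, -0.1, 0.3]
opening: 0.0403
gripper_force: 0.0
```

```bash
python3 -c "
from h import *
go([.443,-.216,.025],-98.4);go([.6435,.0709,.12])"
```

```text
clock 2.55 at [ 0.443  -0.2159  0.0253] [-179.9    0.   -98.5] shift [ 0.1 -0.   0.3] turn [-0.02  0.   -0.02] open 40.3 gf 0.0
clock 2.55 at [ 0.443  -0.2159  0.0253] [-179.9    0.   -98.5] shift [-313.3 -156.1  -94.5] turn  open 40.3 gf 0.0
```

Emit:
{"method": "arm_command", "body": {
  "steps": [
    {"translation": [0, 0, 0], "rotation": [0, 0, 0], "claw": 30},
    {"translation": [0, 0, 0], "rotation": [0, 0, 0], "claw": 30},
    {"translation": [0, 0, -25], "rotation": [0, 0, 0], "claw": 30},
    {"translation": [0, 0, -60], "rotation": [0, 0, 0], "claw": 30},
    {"translation": [0, 0, -95], "rotation": [0, 0, 0], "claw": 30}
  ]
}}

```text
clock: 3.05
tool_pos: [0.4419, -0.2157, 0.1202]
orientation: [179.9, -0.0, -98.5]
force: [0.8, 0.4, -0.7]
opening: 0.0377
gripper_force: 30.0
```

Emit:
{"method": "arm_command", "body": {
  "steps": [
    {"translation": [-40, -20, 0], "rotation": [0, 0, 0], "claw": 30},
    {"translation": [-80, -40, 0], "rotation": [0, 0, 0], "claw": 30},
    {"translation": [-120, -60, 0], "rotation": [0, 0, 0], "claw": 30},
    {"translation": [-160, -80, 0], "rotation": [0, 0, 0], "claw": 30},
    {"translation": [-200, -100, 0], "rotation": [0, 0, 0], "claw": 30}
  ]
}}

```text
clock: 3.55
tool_pos: [0.5716, -0.0311, 0.1195]
orientation: [180.0, 0.0, -98.5]
force: [-0.1, -0.7, -0.5]
opening: 0.0373
gripper_force: 30.0
```

Emit:
{"method": "arm_command", "body": {
  "steps": [
    {"translation": [-40, -20, 0], "rotation": [0, 0, 0], "claw": 30},
    {"translation": [-80, -40, 0], "rotation": [0, 0, 0], "claw": 30},
    {"translation": [-113, -56, 0], "rotation": [0, 0, 0], "claw": 30},
    {"translation": [-113, -56, 0], "rotation": [0, 0, 0], "claw": 30},
    {"translation": [-113, -56, 0], "rotation": [0, 0, 0], "claw": 30}
  ]
}}

```text
clock: 4.05
tool_pos: [0.6428, 0.0715, 0.1185]
orientation: [179.9, -0.0, -98.4]
force: [-0.4, -0.5, -0.9]
opening: 0.0374
gripper_force: 30.0
```

```bash
python3 -c "
from h import *
go([.6435,.0709,.032],-98.4)
p,d=ctrl.snapshot('side'); cv2.imwrite('pics/s2.png',p[:,:,::-1])"
```

```text
clock 4.05 at [0.6428 0.0715 0.1185] [179.9  -0.  -98.4] shift [ 0.4 -0.9 86.5] turn [ 0.02 -0.01 -0.  ] open 37.4 gf 30.0
```

View pics/s2.png

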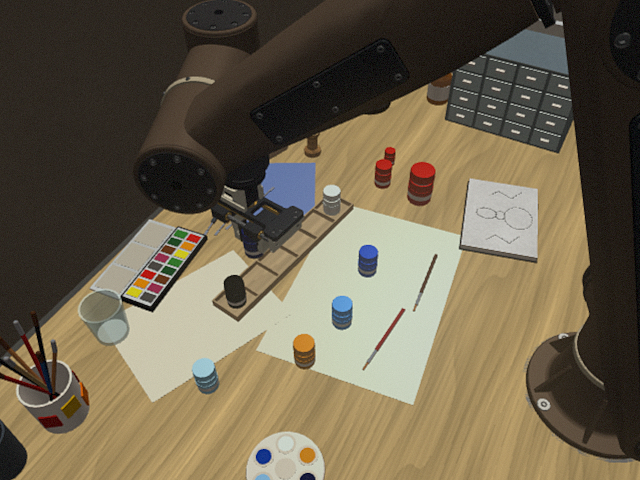

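The side view shows navy upright in the fingers at about (252,240), above the bay beside black. Lowering it now.

Emit:
{"method": "arm_command", "body": {
  "steps": [
    {"translation": [0, -1, 30], "rotation": [0, 0, 0], "claw": 30},
    {"translation": [0, -1, 55], "rotation": [0, 0, 0], "claw": 30},
    {"translation": [0, -1, 70], "rotation": [0, 0, 0], "claw": 30},
    {"translation": [0, -1, 80], "rotation": [0, 0, 0], "claw": 30},
    {"translation": [0, -1, 84], "rotation": [0, 0, 0], "claw": 30}
  ]
}}

```text
clock: 4.6
tool_pos: [0.6438, 0.0699, 0.035]
orientation: [180.0, -0.0, -98.5]
force: [0.2, 0.1, -1.1]
opening: 0.0372
gripper_force: 30.0
```

Emit:
{"method": "arm_command", "body": {
  "steps": [
    {"translation": [0, 0, 1], "rotation": [0, 0, 0], "claw": 30},
    {"translation": [0, 0, 2], "rotation": [0, 0, 0], "claw": 30},
    {"translation": [0, 0, 2], "rotation": [0, 0, 0], "claw": 30}
  ]
}}

```text
clock: 4.9
tool_pos: [0.6446, 0.0707, 0.0344]
orientation: [-179.9, 0.0, -98.5]
force: [0.4, -0.5, -1.0]
opening: 0.0374
gripper_force: 30.0
```

Emit:
{"method": "arm_command", "body": {
  "steps": [
    {"translation": [0, 0, 1], "rotation": [0, 0, 0], "claw": 30},
    {"translation": [0, 0, 2], "rotation": [0, 0, 0], "claw": 30},
    {"translation": [0, 0, 2], "rotation": [0, 0, 0], "claw": 30}
  ]
}}

```text
clock: 5.2
tool_pos: [0.6441, 0.0705, 0.0316]
orientation: [-180.0, 0.0, -98.5]
force: [-1.0, -0.1, -1.3]
opening: 0.0373
gripper_force: 30.0
```

Emit:
{"method": "arm_command", "body": {
  "steps": [
    {"translation": [0, 0, 0.7], "rotation": [0, 0, 0], "claw": 30},
    {"translation": [0, 0, 1.5], "rotation": [0, 0, 0], "claw": 30},
    {"translation": [0, 0, 1.5], "rotation": [0, 0, 0], "claw": 30}
  ]
}}

```text
clock: 5.5
tool_pos: [0.6442, 0.0706, 0.0312]
orientation: [-180.0, -0.0, -98.5]
force: [-3.8, 0.6, 7.7]
opening: 0.038
gripper_force: 30.0
```

Touchdown is confirmed by the upward force, so I release and rise.

Emit:
{"method": "arm_command", "body": {
  "steps": [
    {"translation": [0, 0, 0], "rotation": [0, 0, 0], "claw": 75},
    {"translation": [0, 0, 0], "rotation": [0, 0, 0], "claw": 75},
    {"translation": [0, 0, 0], "rotation": [0, 0, 0], "claw": 75},
    {"translation": [0, 0, 0], "rotation": [0, 0, 0], "claw": 75},
    {"translation": [0, 0, -10], "rotation": [0, 0, 0], "claw": 75}
  ]
}}

```text
clock: 6.0
tool_pos: [0.6431, 0.0702, 0.0389]
orientation: [179.9, -0.1, -98.5]
force: [-1.2, 0.4, 0.0]
opening: 0.0711
gripper_force: 0.0
```

Emit:
{"method": "arm_command", "body": {
  "steps": [
    {"translation": [0, 0, -40], "rotation": [0, 0, 0], "claw": 75},
    {"translation": [0, 0, -80], "rotation": [0, 0, 0], "claw": 75},
    {"translation": [0, 0, -80], "rotation": [0, 0, 0], "claw": 75}
  ]
}}

```text
clock: 6.3
tool_pos: [0.6479, 0.0714, 0.1272]
orientation: [-179.4, 0.2, -98.4]
force: [0.9, 0.4, 0.5]
opening: 0.075
gripper_force: 0.0
```

```bash
python3 -c "
from h import *
go([.4643,-.059,.12],-98.4)"
```

```text
clock 6.3 at [0.6479 0.0714 0.1272] [-179.4    0.2  -98.4] shift [155.9 162.6   5.1] turn [-0.11  0.04 -0.  ] open 75.0 gf 0.0
```

Emit:
{"method": "arm_command", "body": {
  "steps": [
    {"translation": [32, 32, 0], "rotation": [0, 0, 0], "claw": 75},
    {"translation": [64, 65, 0], "rotation": [0, 0, 0], "claw": 75},
    {"translation": [96, 98, 0], "rotation": [0, 0, 0], "claw": 75},
    {"translation": [128, 130, 0], "rotation": [0, 0, 0], "claw": 75},
    {"translation": [155, 158, 0], "rotation": [0, 0, 0], "claw": 75}
  ]
}}

```text
clock: 6.8
tool_pos: [0.4631, -0.0605, 0.1206]
orientation: [-180.0, 0.0, -98.5]
force: [-0.7, 0.4, 0.4]
opening: 0.0748
gripper_force: 0.0
```

Emit:
{"method": "arm_command", "body": {
  "steps": [
    {"translation": [0, 0, 0], "rotation": [0, 0, 0], "claw": 75},
    {"translation": [0, 0, 0], "rotation": [0, 0, 0], "claw": 75},
    {"translation": [0, 0, 0], "rotation": [0, 0, 0], "claw": 75},
    {"translation": [0, 0, 0], "rotation": [0, 0, 0], "claw": 75}
  ]
}}

```text
clock: 7.2
tool_pos: [0.4659, -0.059, 0.1202]
orientation: [-180.0, 0.0, -98.5]
force: [0.3, 0.7, 0.3]
opening: 0.075
gripper_force: 0.0
```

```bash
python3 -c "
from h import *
go([.4643,-.059,.025],-98.4)
p,d=ctrl.snapshot('side'); cv2.imwrite('pics/s3.png',p[:,:,::-1])"
```

```text
clock 7.2 at [ 0.4659 -0.059   0.1202] [-180.     0.   -98.5] shift [ 0.3  1.6 95.2] turn [-0.    0.   -0.01] open 75.0 gf 0.0
```

View pics/s3.png

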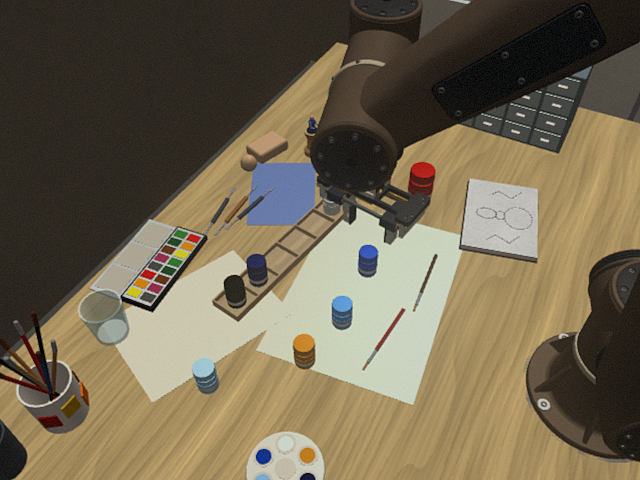

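Navy stands upright next to black at (257,268), and the fingers are open above royal at (368,260). Picking royal next.

Emit:
{"method": "arm_command", "body": {
  "steps": [
    {"translation": [0, 1.5, 30], "rotation": [0, 0, 0], "claw": 75},
    {"translation": [0, 1.5, 60], "rotation": [0, 0, 0], "claw": 75},
    {"translation": [0, 1.5, 82], "rotation": [0, 0, 0], "claw": 75},
    {"translation": [0, 1.5, 95], "rotation": [0, 0, 0], "claw": 75},
    {"translation": [0, 1.5, 95], "rotation": [0, 0, 0], "claw": 30}
  ]
}}

```text
clock: 7.75
tool_pos: [0.4624, -0.0592, 0.023]
orientation: [179.8, -0.1, -98.5]
force: [-0.3, 0.4, 1.0]
opening: 0.0711
gripper_force: 0.0
```

Emit:
{"method": "arm_command", "body": {
  "steps": [
    {"translation": [0, 0, 0], "rotation": [0, 0, 0], "claw": 30},
    {"translation": [0, 0, 0], "rotation": [0, 0, 0], "claw": 30},
    {"translation": [0, 0, 0], "rotation": [0, 0, 0], "claw": 30},
    {"translation": [0, 0, 0], "rotation": [0, 0, 0], "claw": 30},
    {"translation": [0, 0, 0], "rotation": [0, 0, 0], "claw": 30}
  ]
}}

```text
clock: 8.25
tool_pos: [0.464, -0.0591, 0.0257]
orientation: [-179.9, 0.0, -98.5]
force: [-0.2, 1.0, 4.0]
opening: 0.0379
gripper_force: 30.0
```

Emit:
{"method": "arm_command", "body": {
  "steps": [
    {"translation": [0, 0, 0], "rotation": [0, 0, 0], "claw": 30},
    {"translation": [0, 0, 0], "rotation": [0, 0, 0], "claw": 30},
    {"translation": [0, 0, -25], "rotation": [0, 0, 0], "claw": 30},
    {"translation": [0, 0, -60], "rotation": [0, 0, 0], "claw": 30},
    {"translation": [0, 0, -95], "rotation": [0, 0, 0], "claw": 30}
  ]
}}

```text
clock: 8.75
tool_pos: [0.4626, -0.0594, 0.1207]
orientation: [179.9, -0.0, -98.5]
force: [0.7, -0.1, -1.7]
opening: 0.0375
gripper_force: 30.0
```

```bash
python3 -c "
from h import *
go([.6343,.0085,.12],-98.4)"
```

```text
clock 8.75 at [ 0.4626 -0.0594  0.1207] [179.9  -0.  -98.5] shift [ -92.6 -159.7    0.4] turn [ 0.02 -0.01 -0.02] open 37.5 gf 30.0
```

Emit:
{"method": "arm_command", "body": {
  "steps": [
    {"translation": [-20, -35, 0], "rotation": [0, 0, 0], "claw": 30},
    {"translation": [-42, -72, 0], "rotation": [0, 0, 0], "claw": 30},
    {"translation": [-64, -110, 0], "rotation": [0, 0, 0], "claw": 30},
    {"translation": [-82, -140, 0], "rotation": [0, 0, 0], "claw": 30},
    {"translation": [-92, -158, 0], "rotation": [0, 0, 0], "claw": 30}
  ]
}}

```text
clock: 9.25
tool_pos: [0.6353, 0.0094, 0.1193]
orientation: [180.0, -0.0, -98.5]
force: [-0.9, -0.3, -0.7]
opening: 0.0372
gripper_force: 30.0
```

Emit:
{"method": "arm_command", "body": {
  "steps": [
    {"translation": [0, 0, 0], "rotation": [0, 0, 0], "claw": 30},
    {"translation": [0, 0, 0], "rotation": [0, 0, 0], "claw": 30},
    {"translation": [0, 0, 0], "rotation": [0, 0, 0], "claw": 30},
    {"translation": [0, 0, 0], "rotation": [0, 0, 0], "claw": 30}
  ]
}}

```text
clock: 9.65
tool_pos: [0.6326, 0.0081, 0.1203]
orientation: [180.0, 0.0, -98.5]
force: [-0.6, 0.6, -0.9]
opening: 0.0374
gripper_force: 30.0
```

```bash
python3 -c "
from h import *
go([.6343,.0085,.034],-98.4)"
```

```text
clock 9.65 at [0.6326 0.0081 0.1203] [180.    0.  -98.5] shift [-0.7 -1.7 86.3] turn [ 0.    0.   -0.02] open 37.4 gf 30.0
```

Emit:
{"method": "arm_command", "body": {
  "steps": [
    {"translation": [-0.5, -1, 30], "rotation": [0, 0, 0], "claw": 30},
    {"translation": [-0.5, -1, 55], "rotation": [0, 0, 0], "claw": 30},
    {"translation": [-0.5, -1, 72], "rotation": [0, 0, 0], "claw": 30},
    {"translation": [-0.5, -1, 82], "rotation": [0, 0, 0], "claw": 30},
    {"translation": [-0.5, -1, 86], "rotation": [0, 0, 0], "claw": 30}
  ]
}}

```text
clock: 10.15
tool_pos: [0.6338, 0.0085, 0.0335]
orientation: [179.9, -0.0, -98.5]
force: [-0.5, -1.0, 0.3]
opening: 0.0374
gripper_force: 30.0
```

Emit:
{"method": "arm_command", "body": {
  "steps": [
    {"translation": [0, 0, 0.7], "rotation": [0, 0, 0], "claw": 30},
    {"translation": [0, 0, 1.4], "rotation": [0, 0, 0], "claw": 30},
    {"translation": [0, 0, 2], "rotation": [0, 0, 0], "claw": 30},
    {"translation": [0, 0, 2], "rotation": [0, 0, 0], "claw": 30},
    {"translation": [0, 0, 2], "rotation": [0, 0, 0], "claw": 30}
  ]
}}

```text
clock: 10.65
tool_pos: [0.6346, 0.0088, 0.0325]
orientation: [-180.0, 0.0, -98.5]
force: [-1.4, 0.7, -1.5]
opening: 0.0377
gripper_force: 30.0
```

Emit:
{"method": "arm_command", "body": {
  "steps": [
    {"translation": [0, 0, 0.7], "rotation": [0, 0, 0], "claw": 30},
    {"translation": [0, 0, 1.5], "rotation": [0, 0, 0], "claw": 30},
    {"translation": [0, 0, 1.5], "rotation": [0, 0, 0], "claw": 30}
  ]
}}

```text
clock: 10.95
tool_pos: [0.6346, 0.0088, 0.0317]
orientation: [-180.0, 0.0, -98.5]
force: [-3.2, 0.1, 8.6]
opening: 0.0375
gripper_force: 30.0
```

Contact, so I release and go on to sky at (.4517, .0775).

Emit:
{"method": "arm_command", "body": {
  "steps": [
    {"translation": [0, 0, 0], "rotation": [0, 0, 0], "claw": 75},
    {"translation": [0, 0, 0], "rotation": [0, 0, 0], "claw": 75},
    {"translation": [0, 0, 0], "rotation": [0, 0, 0], "claw": 75},
    {"translation": [0, 0, 0], "rotation": [0, 0, 0], "claw": 75},
    {"translation": [0, 0, -10], "rotation": [0, 0, 0], "claw": 75}
  ]
}}

```text
clock: 11.45
tool_pos: [0.6333, 0.0085, 0.0394]
orientation: [179.8, -0.1, -98.5]
force: [0.6, -0.6, 0.3]
opening: 0.071
gripper_force: 0.0
```

Emit:
{"method": "arm_command", "body": {
  "steps": [
    {"translation": [0, 0, -40], "rotation": [0, 0, 0], "claw": 75},
    {"translation": [0, 0, -80], "rotation": [0, 0, 0], "claw": 75},
    {"translation": [0, 0, -80], "rotation": [0, 0, 0], "claw": 75},
    {"translation": [0, 0, -80], "rotation": [0, 0, 0], "claw": 75},
    {"translation": [0, 0, -80], "rotation": [0, 0, 0], "claw": 75}
  ]
}}

```text
clock: 11.95
tool_pos: [0.6338, 0.0087, 0.1203]
orientation: [180.0, -0.0, -98.5]
force: [-0.2, -0.7, -0.4]
opening: 0.0751
gripper_force: 0.0
```

```bash
python3 -c "
from h import *
go([.4517,.0775,.12],-98.4)"
```

```text
clock 11.95 at [0.6338 0.0087 0.1203] [180.   -0.  -98.5] shift [-41.1 190.3   0.4] turn [ 0.01 -0.   -0.02] open 75.1 gf 0.0
```

Emit:
{"method": "arm_command", "body": {
  "steps": [
    {"translation": [-9, 42, 0], "rotation": [0, 0, 0], "claw": 75},
    {"translation": [-18, 85, 0], "rotation": [0, 0, 0], "claw": 75},
    {"translation": [-27, 128, 0], "rotation": [0, 0, 0], "claw": 75},
    {"translation": [-36, 167, 0], "rotation": [0, 0, 0], "claw": 75},
    {"translation": [-41, 190, 0], "rotation": [0, 0, 0], "claw": 75}
  ]
}}

```text
clock: 12.45
tool_pos: [0.4493, 0.0771, 0.1195]
orientation: [179.9, -0.1, -98.5]
force: [0.6, 0.4, 1.0]
opening: 0.075
gripper_force: 0.0
```

Emit:
{"method": "arm_command", "body": {
  "steps": [
    {"translation": [0, 0, 0], "rotation": [0, 0, 0], "claw": 75},
    {"translation": [0, 0, 0], "rotation": [0, 0, 0], "claw": 75},
    {"translation": [0, 0, 0], "rotation": [0, 0, 0], "claw": 75},
    {"translation": [0, 0, 0], "rotation": [0, 0, 0], "claw": 75},
    {"translation": [0, 0, 0], "rotation": [0, 0, 0], "claw": 75}
  ]
}}

```text
clock: 12.95
tool_pos: [0.4529, 0.0771, 0.1201]
orientation: [180.0, -0.0, -98.5]
force: [-0.1, -0.6, 0.0]
opening: 0.0751
gripper_force: 0.0
```

```bash
python3 -c "
from h import *
go([.4517,.0775,.025],-98.4)"
```

```text
clock 12.95 at [0.4529 0.0771 0.1201] [180.   -0.  -98.5] shift [-0.3  1.2 95.2] turn [ 0.01 -0.01 -0.03] open 75.1 gf 0.0
```

Emit:
{"method": "arm_command", "body": {
  "steps": [
    {"translation": [0, 1, 30], "rotation": [0, 0, 0], "claw": 75},
    {"translation": [0, 1, 60], "rotation": [0, 0, 0], "claw": 75},
    {"translation": [0, 1, 82], "rotation": [0, 0, 0], "claw": 75},
    {"translation": [0, 1, 95], "rotation": [0, 0, 0], "claw": 75},
    {"translation": [0, 1, 95], "rotation": [0, 0, 0], "claw": 30}
  ]
}}

```text
clock: 13.45
tool_pos: [0.4505, 0.0765, 0.0237]
orientation: [179.8, -0.2, -98.5]
force: [-0.6, -0.0, 0.0]
opening: 0.0711
gripper_force: 0.0
```

Emit:
{"method": "arm_command", "body": {
  "steps": [
    {"translation": [0, 0, 0], "rotation": [0, 0, 0], "claw": 30},
    {"translation": [0, 0, 0], "rotation": [0, 0, 0], "claw": 30},
    {"translation": [0, 0, 0], "rotation": [0, 0, 0], "claw": 30},
    {"translation": [0, 0, 0], "rotation": [0, 0, 0], "claw": 30},
    {"translation": [0, 0, 0], "rotation": [0, 0, 0], "claw": 30}
  ]
}}

```text
clock: 13.95
tool_pos: [0.4519, 0.0778, 0.0262]
orientation: [-179.9, 0.0, -98.5]
force: [-0.6, 0.1, 4.4]
opening: 0.0377
gripper_force: 30.0
```

Emit:
{"method": "arm_command", "body": {
  "steps": [
    {"translation": [0, 0, 0], "rotation": [0, 0, 0], "claw": 30},
    {"translation": [0, 0, -25], "rotation": [0, 0, 0], "claw": 30},
    {"translation": [0, 0, -60], "rotation": [0, 0, 0], "claw": 30},
    {"translation": [0, 0, -95], "rotation": [0, 0, 0], "claw": 30},
    {"translation": [0, 0, -95], "rotation": [0, 0, 0], "claw": 30}
  ]
}}

```text
clock: 14.45
tool_pos: [0.4541, 0.0788, 0.1249]
orientation: [-179.6, 0.3, -98.4]
force: [1.0, -0.1, -1.5]
opening: 0.0376
gripper_force: 30.0
```

```bash
python3 -c "
from h import *
go([.625,-.0538,.12],-98.4)"
```

```text
clock 14.45 at [0.4541 0.0788 0.1249] [-179.6    0.3  -98.4] shift [ 106.2 -188.5    5.6] turn [-0.07  0.05 -0.01] open 37.6 gf 30.0
```

Emit:
{"method": "arm_command", "body": {
  "steps": [
    {"translation": [23, -42, 0], "rotation": [0, 0, 0], "claw": 30},
    {"translation": [46, -83, 0], "rotation": [0, 0, 0], "claw": 30},
    {"translation": [69, -125, 0], "rotation": [0, 0, 0], "claw": 30},
    {"translation": [90, -163, 0], "rotation": [0, 0, 0], "claw": 30},
    {"translation": [105, -190, 0], "rotation": [0, 0, 0], "claw": 30}
  ]
}}

```text
clock: 14.95
tool_pos: [0.6254, -0.0563, 0.1193]
orientation: [179.9, -0.0, -98.6]
force: [0.8, 1.4, -1.3]
opening: 0.0377
gripper_force: 30.0
```

Emit:
{"method": "arm_command", "body": {
  "steps": [
    {"translation": [0, 0, 0], "rotation": [0, 0, 0], "claw": 30},
    {"translation": [0, 0, 0], "rotation": [0, 0, 0], "claw": 30},
    {"translation": [0, 0, 0], "rotation": [0, 0, 0], "claw": 30},
    {"translation": [0, 0, 0], "rotation": [0, 0, 0], "claw": 30},
    {"translation": [0, 0, 0], "rotation": [0, 0, 0], "claw": 30}
  ]
}}

```text
clock: 15.45
tool_pos: [0.6236, -0.0537, 0.1209]
orientation: [-180.0, 0.0, -98.4]
force: [0.1, -0.0, -1.0]
opening: 0.0376
gripper_force: 30.0
```

```bash
python3 -c "
from h import *
go([.625,-.0538,.034],-98.4)"
```

```text
clock 15.45 at [ 0.6236 -0.0537  0.1209] [-180.     0.   -98.4] shift [-0.1 -1.4 86.9] turn [-0.    0.   -0.01] open 37.6 gf 30.0
```

Emit:
{"method": "arm_command", "body": {
  "steps": [
    {"translation": [0, -1, 30], "rotation": [0, 0, 0], "claw": 30},
    {"translation": [0, -1, 55], "rotation": [0, 0, 0], "claw": 30},
    {"translation": [0, -1, 72], "rotation": [0, 0, 0], "claw": 30},
    {"translation": [0, -1, 82], "rotation": [0, 0, 0], "claw": 30},
    {"translation": [0, -1, 86], "rotation": [0, 0, 0], "claw": 30}
  ]
}}

```text
clock: 15.95
tool_pos: [0.6245, -0.0542, 0.0339]
orientation: [179.9, -0.0, -98.5]
force: [-0.9, -0.2, -0.2]
opening: 0.0372
gripper_force: 30.0
```

Emit:
{"method": "arm_command", "body": {
  "steps": [
    {"translation": [0, 0, 0.7], "rotation": [0, 0, 0], "claw": 30},
    {"translation": [0, 0, 1.4], "rotation": [0, 0, 0], "claw": 30},
    {"translation": [0, 0, 2], "rotation": [0, 0, 0], "claw": 30},
    {"translation": [0, 0, 2.7], "rotation": [0, 0, 0], "claw": 30},
    {"translation": [0, 0, 2.7], "rotation": [0, 0, 0], "claw": 30}
  ]
}}

```text
clock: 16.45
tool_pos: [0.6252, -0.0545, 0.0323]
orientation: [-180.0, 0.0, -98.5]
force: [0.7, -0.4, -0.3]
opening: 0.0376
gripper_force: 30.0
```

Emit:
{"method": "arm_command", "body": {
  "steps": [
    {"translation": [0, 0, 0.7], "rotation": [0, 0, 0], "claw": 30},
    {"translation": [0, 0, 1.2], "rotation": [0, 0, 0], "claw": 30},
    {"translation": [0, 0, 1.2], "rotation": [0, 0, 0], "claw": 30}
  ]
}}

```text
clock: 16.75
tool_pos: [0.6252, -0.0545, 0.0322]
orientation: [-179.9, -0.0, -98.5]
force: [-3.2, 0.4, 11.2]
opening: 0.0375
gripper_force: 30.0
```

Contact. Releasing, then on to pale at (.5954, .3037).

Emit:
{"method": "arm_command", "body": {
  "steps": [
    {"translation": [0, 0, 0], "rotation": [0, 0, 0], "claw": 75},
    {"translation": [0, 0, 0], "rotation": [0, 0, 0], "claw": 75},
    {"translation": [0, 0, 0], "rotation": [0, 0, 0], "claw": 75},
    {"translation": [0, 0, 0], "rotation": [0, 0, 0], "claw": 75},
    {"translation": [0, 0, -10], "rotation": [0, 0, 0], "claw": 75}
  ]
}}

```text
clock: 17.25
tool_pos: [0.6238, -0.0547, 0.0395]
orientation: [179.8, -0.0, -98.5]
force: [-0.3, 0.4, -0.1]
opening: 0.0713
gripper_force: 0.0
```

Emit:
{"method": "arm_command", "body": {
  "steps": [
    {"translation": [0, 0, -40], "rotation": [0, 0, 0], "claw": 75},
    {"translation": [0, 0, -80], "rotation": [0, 0, 0], "claw": 75},
    {"translation": [0, 0, -80], "rotation": [0, 0, 0], "claw": 75},
    {"translation": [0, 0, -80], "rotation": [0, 0, 0], "claw": 75},
    {"translation": [0, 0, -80], "rotation": [0, 0, 0], "claw": 75}
  ]
}}

```text
clock: 17.75
tool_pos: [0.6244, -0.0546, 0.1203]
orientation: [180.0, 0.0, -98.5]
force: [-0.1, -0.1, 0.1]
opening: 0.0751
gripper_force: 0.0
```

```bash
python3 -c "
from h import *
go([.5954,.3037,.12],-98.4)"
```

```text
clock 17.75 at [ 0.6244 -0.0546  0.1203] [180.    0.  -98.5] shift [-350.    81.7    0.4] turn [ 0.01  0.   -0.02] open 75.1 gf 0.0
```

Emit:
{"method": "arm_command", "body": {
  "steps": [
    {"translation": [-44, 10, 0], "rotation": [0, 0, 0], "claw": 75},
    {"translation": [-88, 20, 0], "rotation": [0, 0, 0], "claw": 75},
    {"translation": [-132, 31, 0], "rotation": [0, 0, 0], "claw": 75},
    {"translation": [-176, 41, 0], "rotation": [0, 0, 0], "claw": 75},
    {"translation": [-220, 51, 0], "rotation": [0, 0, 0], "claw": 75}
  ]
}}

```text
clock: 18.25
tool_pos: [0.6059, 0.1719, 0.1194]
orientation: [179.9, -0.1, -98.5]
force: [1.5, -0.7, 1.4]
opening: 0.0751
gripper_force: 0.0
```

Emit:
{"method": "arm_command", "body": {
  "steps": [
    {"translation": [-44, 10, 0], "rotation": [0, 0, 0], "claw": 75},
    {"translation": [-88, 20, 0], "rotation": [0, 0, 0], "claw": 75},
    {"translation": [-120, 28, 0], "rotation": [0, 0, 0], "claw": 75},
    {"translation": [-130, 31, 0], "rotation": [0, 0, 0], "claw": 75},
    {"translation": [-130, 31, 0], "rotation": [0, 0, 0], "claw": 75}
  ]
}}

```text
clock: 18.75
tool_pos: [0.5946, 0.3049, 0.1191]
orientation: [179.9, -0.1, -98.4]
force: [-0.5, -0.3, 0.2]
opening: 0.0754
gripper_force: 0.0
```

Emit:
{"method": "arm_command", "body": {
  "steps": [
    {"translation": [0, 0, 0], "rotation": [0, 0, 0], "claw": 75},
    {"translation": [0, 0, 0], "rotation": [0, 0, 0], "claw": 75},
    {"translation": [0, 0, 0], "rotation": [0, 0, 0], "claw": 75}
  ]
}}

```text
clock: 19.05
tool_pos: [0.5957, 0.3024, 0.1207]
orientation: [180.0, -0.0, -98.6]
force: [-0.4, 0.1, -0.3]
opening: 0.0748
gripper_force: 0.0
```

```bash
python3 -c "
from h import *
go([.5954,.3037,.025],-98.4)"
```

```text
clock 19.05 at [0.5957 0.3024 0.1207] [180.   -0.  -98.6] shift [-1.2  0.5 95.7] turn [ 0.   -0.   -0.04] open 74.8 gf 0.0
```

Emit:
{"method": "arm_command", "body": {
  "steps": [
    {"translation": [-0.5, 0.5, 30], "rotation": [0, 0, 0], "claw": 75},
    {"translation": [-0.5, 0.5, 60], "rotation": [0, 0, 0], "claw": 75},
    {"translation": [-0.5, 0.5, 82], "rotation": [0, 0, 0], "claw": 75},
    {"translation": [-0.5, 0.5, 95], "rotation": [0, 0, 0], "claw": 75},
    {"translation": [-0.5, 0.5, 95], "rotation": [0, 0, 0], "claw": 30}
  ]
}}

```text
clock: 19.55
tool_pos: [0.5944, 0.3029, 0.0239]
orientation: [179.9, -0.1, -98.6]
force: [-0.4, 0.3, 0.2]
opening: 0.0714
gripper_force: 0.0
```

Emit:
{"method": "arm_command", "body": {
  "steps": [
    {"translation": [0, 0, 0], "rotation": [0, 0, 0], "claw": 30},
    {"translation": [0, 0, 0], "rotation": [0, 0, 0], "claw": 30},
    {"translation": [0, 0, 0], "rotation": [0, 0, 0], "claw": 30},
    {"translation": [0, 0, 0], "rotation": [0, 0, 0], "claw": 30},
    {"translation": [0, 0, 0], "rotation": [0, 0, 0], "claw": 30}
  ]
}}

```text
clock: 20.05
tool_pos: [0.5955, 0.3046, 0.0265]
orientation: [-179.9, 0.1, -98.5]
force: [-0.8, -0.1, 3.7]
opening: 0.0371
gripper_force: 30.0
```

Emit:
{"method": "arm_command", "body": {
  "steps": [
    {"translation": [0, 0, -25], "rotation": [0, 0, 0], "claw": 30},
    {"translation": [0, 0, -60], "rotation": [0, 0, 0], "claw": 30},
    {"translation": [0, 0, -100], "rotation": [0, 0, 0], "claw": 30},
    {"translation": [0, 0, -115], "rotation": [0, 0, 0], "claw": 30},
    {"translation": [0, 0, -115], "rotation": [0, 0, 0], "claw": 30}
  ]
}}

```text
clock: 20.55
tool_pos: [0.5963, 0.3053, 0.144]
orientation: [-179.8, 0.2, -98.5]
force: [0.2, -0.2, -0.7]
opening: 0.0375
gripper_force: 30.0
```

```bash
python3 -c "
from h import *
go([.6158,-.1161,.14],-98.4)"
```

```text
clock 20.55 at [0.5963 0.3053 0.144 ] [-179.8    0.2  -98.5] shift [413.9 -81.4   2.6] turn [-0.04  0.05 -0.02] open 37.5 gf 30.0
```

Emit:
{"method": "arm_command", "body": {
  "steps": [
    {"translation": [45, -9, 0], "rotation": [0, 0, 0], "claw": 30},
    {"translation": [90, -18, 0], "rotation": [0, 0, 0], "claw": 30},
    {"translation": [135, -27, 0], "rotation": [0, 0, 0], "claw": 30},
    {"translation": [180, -36, 0], "rotation": [0, 0, 0], "claw": 30},
    {"translation": [225, -45, 0], "rotation": [0, 0, 0], "claw": 30}
  ]
}}

```text
clock: 21.05
tool_pos: [0.6052, 0.0733, 0.1391]
orientation: [179.9, -0.0, -98.5]
force: [1.0, 0.2, -0.4]
opening: 0.0376
gripper_force: 30.0
```

Emit:
{"method": "arm_command", "body": {
  "steps": [
    {"translation": [45, -9, 0], "rotation": [0, 0, 0], "claw": 30},
    {"translation": [90, -18, 0], "rotation": [0, 0, 0], "claw": 30},
    {"translation": [135, -27, 0], "rotation": [0, 0, 0], "claw": 30},
    {"translation": [170, -34, 0], "rotation": [0, 0, 0], "claw": 30},
    {"translation": [188, -37, 0], "rotation": [0, 0, 0], "claw": 30}
  ]
}}

```text
clock: 21.55
tool_pos: [0.6139, -0.1191, 0.1388]
orientation: [179.8, -0.0, -98.6]
force: [-0.3, 0.6, -0.6]
opening: 0.0373
gripper_force: 30.0
```

Emit:
{"method": "arm_command", "body": {
  "steps": [
    {"translation": [0, 0, 0], "rotation": [0, 0, 0], "claw": 30},
    {"translation": [0, 0, 0], "rotation": [0, 0, 0], "claw": 30},
    {"translation": [0, 0, 0], "rotation": [0, 0, 0], "claw": 30},
    {"translation": [0, 0, 0], "rotation": [0, 0, 0], "claw": 30},
    {"translation": [0, 0, 0], "rotation": [0, 0, 0], "claw": 30}
  ]
}}

```text
clock: 22.05
tool_pos: [0.6153, -0.1153, 0.1406]
orientation: [180.0, 0.0, -98.4]
force: [0.4, 0.3, -1.0]
opening: 0.0374
gripper_force: 30.0
```

```bash
python3 -c "
from h import *
go([.6158,-.1161,.034],-98.4)"
```

```text
clock 22.05 at [ 0.6153 -0.1153  0.1406] [180.    0.  -98.4] shift [  0.7  -0.6 106.6] turn [ 0.  0. -0.] open 37.4 gf 30.0
```

Emit:
{"method": "arm_command", "body": {
  "steps": [
    {"translation": [0.5, -0.5, 35], "rotation": [0, 0, 0], "claw": 30},
    {"translation": [0.5, -0.5, 68], "rotation": [0, 0, 0], "claw": 30},
    {"translation": [0.5, -0.5, 90], "rotation": [0, 0, 0], "claw": 30},
    {"translation": [0.5, -0.5, 101], "rotation": [0, 0, 0], "claw": 30},
    {"translation": [0.5, -0.5, 106], "rotation": [0, 0, 0], "claw": 30}
  ]
}}

```text
clock: 22.55
tool_pos: [0.6154, -0.1165, 0.0338]
orientation: [179.9, -0.0, -98.5]
force: [0.4, 0.2, -1.1]
opening: 0.0379
gripper_force: 30.0
```

Emit:
{"method": "arm_command", "body": {
  "steps": [
    {"translation": [0, 0, 0.7], "rotation": [0, 0, 0], "claw": 30},
    {"translation": [0, 0, 1.4], "rotation": [0, 0, 0], "claw": 30},
    {"translation": [0, 0, 2], "rotation": [0, 0, 0], "claw": 30},
    {"translation": [0, 0, 2], "rotation": [0, 0, 0], "claw": 30},
    {"translation": [0, 0, 2], "rotation": [0, 0, 0], "claw": 30}
  ]
}}

```text
clock: 23.05
tool_pos: [0.6159, -0.1169, 0.0332]
orientation: [-179.9, 0.0, -98.5]
force: [-0.1, -0.1, -0.7]
opening: 0.0374
gripper_force: 30.0
```

Emit:
{"method": "arm_command", "body": {
  "steps": [
    {"translation": [0, 0, 0.7], "rotation": [0, 0, 0], "claw": 30},
    {"translation": [0, 0, 1.5], "rotation": [0, 0, 0], "claw": 30},
    {"translation": [0, 0, 1.5], "rotation": [0, 0, 0], "claw": 30}
  ]
}}

```text
clock: 23.35
tool_pos: [0.6159, -0.1169, 0.0325]
orientation: [-179.9, -0.0, -98.5]
force: [-3.1, 1.3, 8.2]
opening: 0.0377
gripper_force: 30.0
```

Contact. Releasing, rising, and backing toward the robot so the cameras can see the tray.

Emit:
{"method": "arm_command", "body": {
  "steps": [
    {"translation": [0, 0, 0], "rotation": [0, 0, 0], "claw": 75},
    {"translation": [0, 0, 0], "rotation": [0, 0, 0], "claw": 75},
    {"translation": [0, 0, 0], "rotation": [0, 0, 0], "claw": 75},
    {"translation": [0, 0, 0], "rotation": [0, 0, 0], "claw": 75},
    {"translation": [0, 0, -10], "rotation": [0, 0, 0], "claw": 75}
  ]
}}

```text
clock: 23.85
tool_pos: [0.6145, -0.1169, 0.04]
orientation: [179.8, -0.0, -98.5]
force: [-0.5, -0.5, 0.5]
opening: 0.071
gripper_force: 0.0
```

Emit:
{"method": "arm_command", "body": {
  "steps": [
    {"translation": [0, 0, -40], "rotation": [0, 0, 0], "claw": 75},
    {"translation": [0, 0, -80], "rotation": [0, 0, 0], "claw": 75},
    {"translation": [0, 0, -120], "rotation": [0, 0, 0], "claw": 75},
    {"translation": [0, 0, -150], "rotation": [0, 0, 0], "claw": 75},
    {"translation": [0, 0, -150], "rotation": [0, 0, 0], "claw": 75}
  ]
}}

```text
clock: 24.35
tool_pos: [0.6183, -0.1171, 0.1975]
orientation: [-179.5, 0.1, -98.5]
force: [-0.0, -0.1, -0.2]
opening: 0.0749
gripper_force: 0.0
```

Emit:
{"method": "arm_command", "body": {
  "steps": [
    {"translation": [45, 18, 0], "rotation": [0, 0, 0], "claw": 75},
    {"translation": [90, 36, 0], "rotation": [0, 0, 0], "claw": 75},
    {"translation": [135, 54, 0], "rotation": [0, 0, 0], "claw": 75},
    {"translation": [180, 72, 0], "rotation": [0, 0, 0], "claw": 75},
    {"translation": [225, 90, 0], "rotation": [0, 0, 0], "claw": 75}
  ]
}}

```text
clock: 24.85
tool_pos: [0.4921, -0.3274, 0.1915]
orientation: [-180.0, -0.0, -98.5]
force: [0.8, -0.3, -0.2]
opening: 0.0749
gripper_force: 0.0
```

Emit:
{"method": "arm_command", "body": {
  "steps": [
    {"translation": [45, 20, 0], "rotation": [0, 0, 0], "claw": 75},
    {"translation": [90, 40, 0], "rotation": [0, 0, 0], "claw": 75},
    {"translation": [130, 60, 0], "rotation": [0, 0, 0], "claw": 75},
    {"translation": [130, 60, 0], "rotation": [0, 0, 0], "claw": 75},
    {"translation": [130, 60, 0], "rotation": [0, 0, 0], "claw": 75}
  ]
}}

```text
clock: 25.35
tool_pos: [0.4137, -0.4466, 0.191]
orientation: [180.0, 0.0, -98.6]
force: [0.4, -0.4, 0.7]
opening: 0.075
gripper_force: 0.0
```

Run:
```python
from h import *
np.set_printoptions(precision=4,suppress=True)
B=dict(black=[.6528,.1332],navy=[.6435,.0709],royal=[.6343,.0085],sky=[.625,-.0538],pale=[.6158,-.1161],white=[.6065,-.1784],ochre=[.4718,.1828],red=[.5475,-.3133])
p,d=ctrl.snapshot("top"); W=cloud("top",d); cv2.imwrite("pics/t9.png",p[:,:,::-1])
q,_=ctrl.snapshot("side"); cv2.imwrite("pics/s9.png",q[:,:,::-1])
for k,b in B.items():
    z=.06 if k in("ochre","red") else .066
    try:
        c,a,e,n,h=captop("top",d,W,proj("top",np.array([*b,z])),z); print(k,np.round((a[:2]-b)*1000,1),n,round(h,4))
    except Exception as x: print(k,x)
go([.4,-.45,.18])
```

```text
black [-2.3  0.5] 397 0.0662
navy [-0.9 -1.2] 394 0.0662
royal [-1.3  0.3] 390 0.0661
sky [-1.3 -0.4] 387 0.0663
pale [-1.2  0.3] 387 0.0663
white [1.  3.3] 389 0.0664
ochre [ 0.  -0.1] 407 0.0602
red [0.2 0.2] 392 0.0602
clock 25.45 at [ 0.415  -0.4454  0.1911] [180.    0.  -98.5] shift [ 6.8 14.1 11.1] turn  open 74.9 gf 0.0
```

View pics/t9.png

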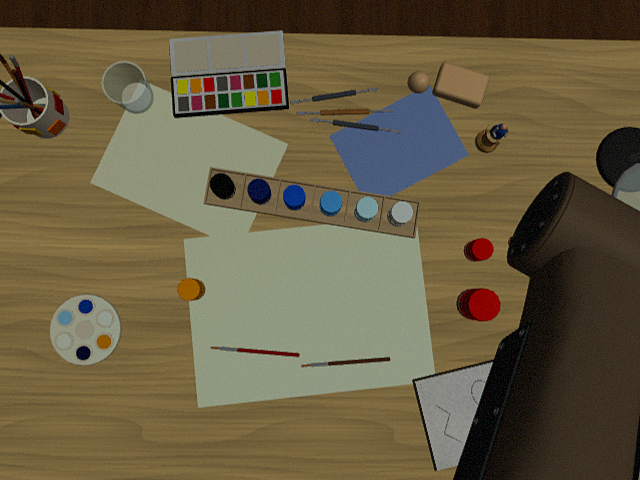

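View pics/s9.png

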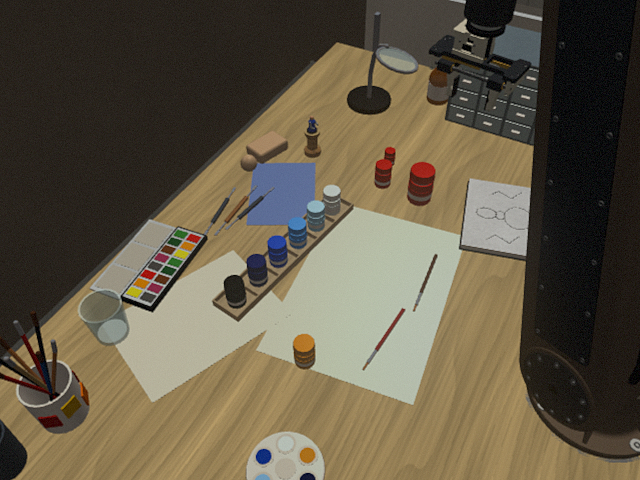

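Both views show the row black, navy, royal, sky, pale, white, from (222,186) to (401,213) in the top view. All stand upright with cap tops at 66 mm and the blue jars within 2 mm of their bay centres. Red and ochre have not moved and the arm is clear of everything.

```bash
python3 -c "
from plant import ctrl
print(ctrl.close_job())"
```

```text
the job is handed in; nothing more can be done
None
```

The job is handed in with the tray running black, navy, royal, sky, pale, white; each blue jar measured within 2 mm of its bay centre, red and ochre have not moved, and it finished at about 25 s on the clock (the hand-in call returned no verdict).

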